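# Weigh two valve blocks and keep the one with its spool

## Robot

A 7-joint arm with a two-finger parallel gripper is mounted at the origin on the work surface. World frame = base frame: x ahead of the robot, y to its left, z up, the work surface at z = 0. Lengths are in m, angles in rad, forces in N, time in s.
With the tool pointing down it reaches from about 0.425 to 0.875 m from the base axis. Payload 4.7 kg.
Tool frame: the origin (TCP) lies between the finger pads; the fingertips stand 25 mm ahead of it and the grasp point (between the pads) lies 6 mm ahead of it; x points along the fingers, z is the direction in which the jaws open and shut, and the axes are right-handed (so a half turn about x gives the same grasp; the last joint's range is limited). The gripper opens to 85 mm and grips with 20 to 120 N. Pads are 22 mm wide; open, the fingers measure 114 mm over their backs; the gripper's body (76 mm by 85 mm) begins 54 mm behind the grasp point. The pads swing forward as they close: fully open they stand 13 mm farther back than shut.
Start: joints at [-1.093, 0.321, -0.07, 1.45, 0.023, 1.371, -0.057], TCP at [0.291, 0.581, 0.256] pointing down, gripper open.
Joint ranges: [-2.86, 2.86], [-0.3, 2.09], [-1.38, 1.24], [0.06, 2.45], [-1.56, 4.7], [0.09, 2.05], [-2.69, 2.69]. Speed limits (rad/s): [2.57, 2.57, 3.14, 3.14, 3.14, 3.14, 3.14].

## Interface

Orientations are given as a unit quaternion [x, y, z, w].
In Python, from rig import get_state, camera, close_job gives the robot as it stands.
- The arm moves only by the tool drive_tool, never from a script. Its argument "deltas" is a list that holds one entry, the list of rows, each a list of 5 numbers: the opening, from 0 (shut) to 1 (fully open), then the shift along the tool's x, y, z in cm, then the turn about the tool's x in degrees. A call has 1 to 12 rows; each row is the pose to reach, as a shift and turn from the pose commanded when the call began, along the tool's axes at that moment; what a row does not reach only later rows make up. A row lasts 1/12 s, in which the tool goes at most 41.7 mm and 7.16 degrees, less where a joint would pass 70% of its speed; a pose out of reach is approached as far as the arm can. A call with a gripper value outside its range is refused whole. The fingers move at their own pace and stop on an object; "grip_force" is the grip in N (left out, the last holds). Time passes only in rows, so rows that repeat a pose let the fingers close. It gives the time, the measured TCP pose, the force and the opening at its end, in the units of the state.
- get_state(): the state, without advancing time (a new reading comes with each control period).
- camera(name): name is "side" or "top"; returns a dict with "image" (480x640x3 uint8, red, green, blue), "vfov" (degrees; the focal length in pixels is half the picture's height over the tangent of half this angle, whatever the lens; pixels are square), "cx", "cy" (the principal point, pixels), "rvec" (rotation vector, rad) and "tvec" (3), from world to camera coordinates, as OpenCV has them. Camera axes: x right, y down, z forward; pixel columns grow to the right and rows downward; lengths in m; the calibration is good to about 2 mm. A picture is of the moment at which its call begins. There is no depth.
- close_job(): hands the job in, once; it reports no verdict.
The state is a dict: "t": time; "joint_positions": joint angles; "joint_vel": joint speeds; "effort": joint torques, N m; "eef_pos": TCP position; "eef_rot": TCP orientation; "contact_force": force on the tool from outside, world axes, zero at the start; "ft_torque": the same for the moment, N m; "grip_width": finger opening in m.
Only numpy, scipy, OpenCV 4.12 (cv2) and the standard library are available. Lean on these libraries where they do the work, as an engineer would, in place of code of your own. Each camera call takes 0.05 s, during which the arm holds its last target.

## Task

Two look-alike aluminium valve blocks stand on the bench; one still has its steel spool sealed inside, the other is empty. Stand one block on each pan of the pivot balance, let go and let the beam settle, then move the block on the side that drops into the white tray, standing upright, and leave the other on its pan.

Things in the scene. Friction and masses are not known exactly. Their poses are not given: they have to be found in the camera images.
- block_a_center (a point): Centre (half-way up, 30 mm above the underside) of a square aluminium valve block, 40 x 40 mm and 60 mm tall, with a 4 mm high, 26 mm wide brass plug on top and a blue dot on each side. Its z axis points up, x and y are square to its side faces. 0.14 to 0.40 kg; which block is the heavier changes from start to start and cannot be seen.
- block_b_center (a point): The same point of the other, look-alike block; same size, colour and axes. Either block can be the heavier one.
- pan_left (a point): Centre of the upper face of the balance's left pan: a dark steel pan 100 mm (along its x) by 90 mm (along its y) with a rim 5 mm high, fixed on the yellow beam 160 mm from the pivot towards the beam's +y end (the robot's left). About 92 mm above the bench when level. x is level along the pivot pin, y runs along the beam outward from the right pan to the left pan, z is the pan's upward normal. Moves with the beam.
- pan_right (a point): The same for the right pan, 160 mm from the pivot towards the beam's -y end; its axes are parallel to the left pan's.
- beam (a joint): Tilt of the yellow beam (rad) on its grey stand: 0 level (light spring, empty beam rests level), stops at +0.09 and -0.09. Positive: the left pan is up and the right pan is down; negative: the left pan is down. One block alone, or the heavier of two, takes its side down to the stop in under a second (the pan sinks about 14 mm and the other rises as much).
- white_tray_in (a point): Centre of the inner floor of the fixed white plastic tray, 140 x 140 mm outside, 22 mm high, walls and floor about 4 mm thick; x and y are along its sides, z up. A red tray of the same shape, on the other side, is not used.
Things that resemble listed ones, but are neither listed nor needed, are in the scene too. Leave any orange or purple look-alike of the part that bears block_a_center alone. What is shaped like the part that bears block_b_center but red is not meant.

How it is judged:
By the outcome, as a careful person would: the job done as asked, in the order asked, and still so for the second after the job is handed in, with the robot touching nothing.
It also fails if it takes over 66 s, if anything falls off the work surface, if the arm or the gripper's body presses on something with over 40 N, if the wrist force passes 120 N, or if a joint passes its speed limit or range.

## Working session

There is one attempt and no reset: what is moved stays moved. The work goes in short steps, Python scripts to look and compute and a tool call to move; the robot and the scene stay as the last step left them, time stands still between calls to the robot, and variables do not carry over. Pictures are saved under pics/ and viewed, and the job is handed in when it is done.

Besides the shell and the picture viewer there is one more tool, called after "Call:" by a JSON object that holds its "api" and its "payload". drive_tool: Moves the arm, as the interface text tells. Its arguments: {"type":"object","properties":{"deltas":{"type":"array"},"grip_force":{"type":"number"}},"required":["deltas"]}

```bash
mkdir -p pics; ls; python3 - <<'E'
from rig import get_state, camera
import cv2
s=get_state()
print({k:s[k] for k in s})
for n in("side","top"):
    c=camera(n); cv2.imwrite(f"pics/{n}0.png",c["image"][:,:,::-1]); print(n,{k:c[k] for k in c if k!="image"})
E
```

```text
pics
{'t': 0.0, 'joint_positions': array([-1.09288855,  0.32187091, -0.07006361,  1.45170641,  0.02262885,
        1.37078633, -0.05687468]), 'joint_vel': array([-0.00114488, -0.00012146,  0.00050068, -0.00036023, -0.00022222,
        0.00043451,  0.00036359]), 'effort': array([-2.31074009e-04, -4.93569589e+01, -3.81949078e-01, -3.14322782e+01,
        1.31110192e-02,  1.13851068e-02, -1.47214507e-05]), 'eef_pos': array([0.29062067, 0.58085346, 0.25517642]), 'eef_rot': array([-0.3721206 ,  0.60209319,  0.37130421,  0.60095194]), 'contact_force': array([-0.22291434, -0.41816521,  0.05891015]), 'ft_torque': array([-0.00609317,  0.03085699,  0.06084019]), 'grip_width': 0.08504305392687056}
side {'vfov': 51.29118836963049, 'cx': 308.2758041493666, 'cy': 252.40771223763636, 'rvec': array([ 2.36478815, -0.10227189,  0.06785987]), 'tvec': array([-0.47972838,  0.07129621,  0.88754103])}
top {'vfov': 55.63264333621863, 'cx': 319.74979899369833, 'cy': 241.84014390858337, 'rvec': array([ 2.16111931, -2.13892283,  0.11241152]), 'tvec': array([-6.48079543e-04,  5.11709842e-01,  1.03039193e+00])}
```

View pics/side0.png

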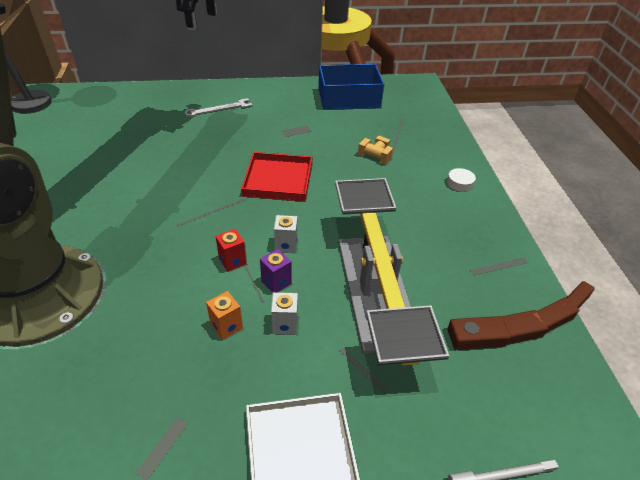

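View pics/top0.png

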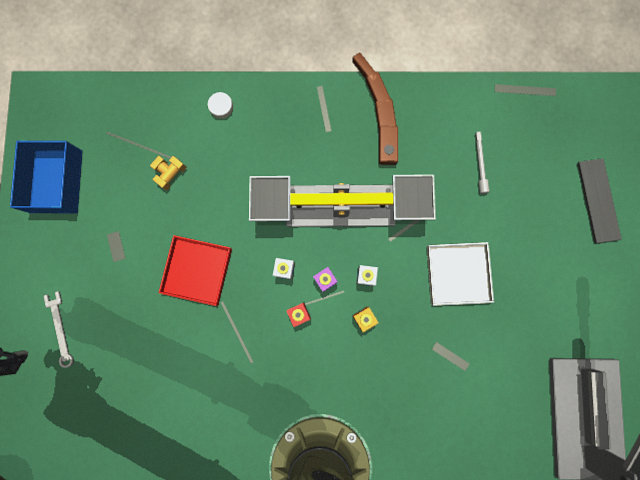

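Top view: grey blocks at (284,268) and (368,275). Other-coloured look-alikes are purple (325,279), red (298,315) and orange (366,319). Pans are at (270,198) on the left and (414,197) on the right, and the white tray is at (461,274). I'll confirm with an enlarged crop and measure.

```bash
cat > h.py <<'E'
import numpy as np, cv2
from rig import get_state, camera
from scipy.spatial.transform import Rotation as R
def K(c):
    f=240/np.tan(np.radians(c["vfov"]/2)); return np.array([[f,0,c["cx"]],[0,f,c["cy"]],[0,0,1.]])
def p2w(c,uv,z):
    Rm=cv2.Rodrigues(c["rvec"])[0]; o=-Rm.T@c["tvec"]
    d=Rm.T@np.linalg.inv(K(c))@np.array([uv[0],uv[1],1.]); return o+d*(z-o[2])/d[2]
def w2p(c,P):
    return cv2.projectPoints(np.array(P,float).reshape(-1,3),c["rvec"],c["tvec"],K(c),None)[0].reshape(-1,2)
def tri(cs,uvs):
    A=[];b=[]
    for c,uv in zip(cs,uvs):
        Rm=cv2.Rodrigues(c["rvec"])[0]; o=-Rm.T@c["tvec"]
        d=Rm.T@np.linalg.inv(K(c))@np.array([uv[0],uv[1],1.]); d/=np.linalg.norm(d)
        M=np.eye(3)-np.outer(d,d);A.append(M);b.append(M@o)
    return np.linalg.lstsq(np.vstack(A),np.hstack(b),rcond=None)[0]
def save(im,name,box=None,s=1):
    im=im[:,:,::-1]
    if box: im=im[box[1]:box[3],box[0]:box[2]]
    cv2.imwrite("pics/"+name,cv2.resize(im,None,fx=s,fy=s,interpolation=cv2.INTER_CUBIC))
E
python3 - <<'E'
from h import *
t=camera("top");s=camera("side")
save(t["image"],"t1.png",(240,160,440,310),4)
save(s["image"],"s1.png",(200,160,460,370),3)
for n,uv,z in [("A",(284,268),.064),("B",(368,275),.064),("purp",(325,279),.064),("or",(366,319),.064),("red",(298,315),.064),("pl",(270,198),.092),("pr",(414,197),.092),("wt",(461,274),.02)]:
    print(n,p2w(t,uv,z).round(4))
print(R.from_quat(get_state()["eef_rot"]).as_matrix().round(3))
E
```

```text
A [0.4477 0.0838 0.064 ]
B [ 0.4339 -0.1048  0.064 ]
purp [ 0.424  -0.0087  0.064 ]
or [ 0.3367 -0.1002  0.064 ]
red [0.3436 0.0505 0.064 ]
pl [0.6017 0.1156 0.092 ]
pr [ 0.6064 -0.2045  0.092 ]
wt [ 0.4407 -0.3247  0.02  ]
[[-0.    -0.894  0.447]
 [-0.001  0.447  0.894]
 [-1.    -0.    -0.001]]
```

View pics/t1.png

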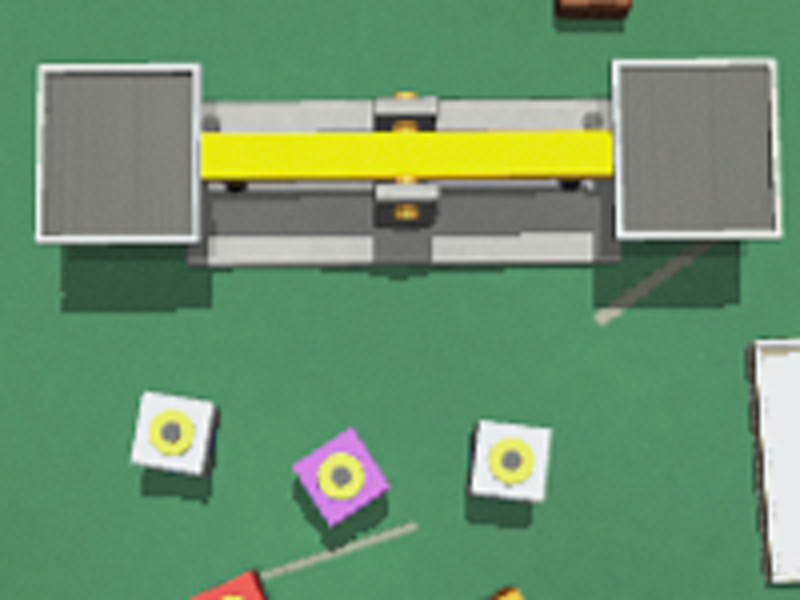

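View pics/s1.png

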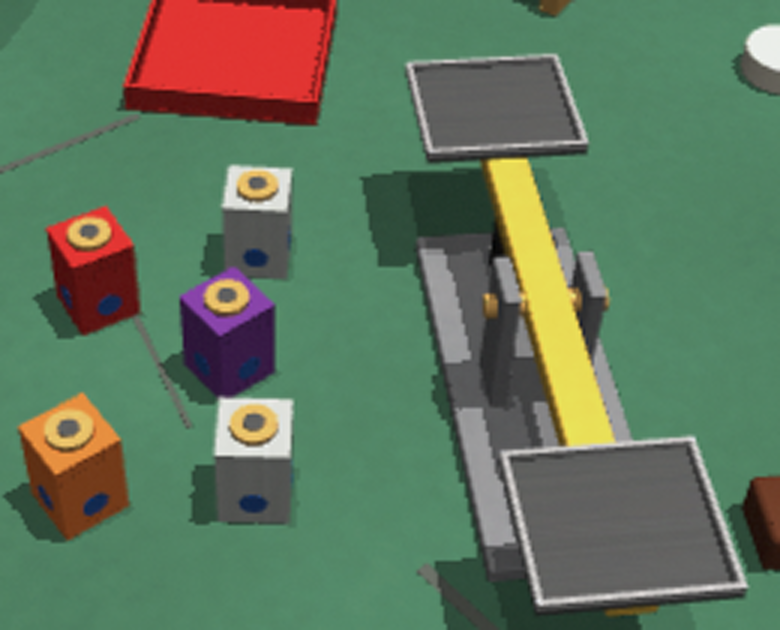

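The crop confirms it: the two bare-grey blocks, at crop (172,432) and (511,460), are the ones meant. Purple, red and orange are decoys. Next I'll fit the poses precisely.

```bash
python3 - <<'E'
from h import *
t=camera("top");s=camera("side")
def T(p):return (np.array(p)+.5)/4-.5+[240,160]
def S(p):return (np.array(p)+.5)/3-.5+[200,160]
def fit(n,tc,z):
    W=np.array([p2w(t,T(p),z) for p in tc]); 
    e=[W[1]-W[0],W[2]-W[3],W[3]-W[0],W[2]-W[1]]
    print(n,W.mean(0).round(4),[ (round(np.degrees(np.arctan2(v[1],v[0])),1),round(np.linalg.norm(v),4)) for v in e])
fit("A",[(146,391),(216,402),(203,475),(131,463)],.06)
fit("B",[(479,420),(551,431),(544,501),(470,494)],.06)
fit("PL",[(38,65),(201,65),(199,240),(38,242)],.097)
fit("PR",[(612,61),(776,60),(780,236),(617,238)],.097)
print("triA",tri([t,s],[T((171,432)),S((258,185))]).round(4))
print("triB",tri([t,s],[T((511,460)),S((254,425))]).round(4))
print("triPL",tri([t,s],[T((120,154)),S((496,105))]).round(4))
print("triPR",tri([t,s],[T((696,149)),S((622,520))]).round(4))
for n,uv in dict(a=(429,245),b=(490,243),c=(494,303),d=(433,306)).items(): print(n,p2w(t,uv,.022).round(4))
print(get_state()["t"])
E
```

```text
A [0.4484 0.0861 0.06  ] [(np.float64(-98.4), np.float64(0.0402)), (np.float64(-98.8), np.float64(0.0412)), (np.float64(169.5), np.float64(0.0415)), (np.float64(171.0), np.float64(0.0418))]
B [ 0.4342 -0.1037  0.06  ] [(np.float64(-98.1), np.float64(0.0409)), (np.float64(-94.8), np.float64(0.0415)), (np.float64(173.1), np.float64(0.0419)), (np.float64(174.1), np.float64(0.0395))]
PL [0.6012 0.1164 0.097 ] [(np.float64(-89.6), np.float64(0.0912)), (np.float64(-88.8), np.float64(0.089)), (np.float64(-178.3), np.float64(0.1002)), (np.float64(-179.5), np.float64(0.0989))]
PR [ 0.606  -0.2028  0.097 ] [(np.float64(-89.3), np.float64(0.0908)), (np.float64(-88.8), np.float64(0.0891)), (np.float64(-178.9), np.float64(0.0997)), (np.float64(-179.8), np.float64(0.099))]
triA [0.4475 0.0876 0.0618]
triB [ 0.4336 -0.1036  0.0614]
triPL [0.6001 0.1162 0.0941]
triPR [ 0.6056 -0.2031  0.0945]
a [ 0.5077 -0.2513  0.022 ]
b [ 0.5138 -0.3935  0.022 ]
c [ 0.3747 -0.3979  0.022 ]
d [ 0.3663 -0.2579  0.022 ]
0.3
```

```bash
cat >> h.py <<'E'
def go(P,ang):
    s=get_state(); M=R.from_quat(s["eef_rot"]).as_matrix()
    d=M.T@(np.array(P)-s["eef_pos"])*100
    a=np.degrees(np.arctan2(M[1,2],M[0,2])); tr=(a-ang+90)%180-90
    print("t",round(s["t"],2),"pos",s["eef_pos"].round(4),"jaw",a.round(1),"xyz cm",d.round(2),"turn",round(tr,1),"F",s["contact_force"].round(1),"w",round(s["grip_width"],4),"tilt",M[2].round(3))
E
python3 -c "
from h import *
go((.448,.087,.16),-9.7)"
```

```text
t 0.3 pos [0.2907 0.5812 0.2559] jaw 63.4 xyz cm [  9.62 -36.17 -37.16] turn 73.1 F [ 0.1 -0.4  0.5] w 0.0855 tilt [-1.    -0.    -0.001]
```

Call:
{"api": "drive_tool", "payload": {"deltas": [[[1, 1, -2.5, -2.5, 5], [1, 2, -5.5, -5.6, 11], [1, 3, -8.5, -8.7, 17], [1, 4, -11.5, -11.8, 23], [1, 4.5, -14.5, -14.9, 29], [1, 5, -17.5, -18, 35], [1, 5.5, -20.5, -21.1, 41], [1, 6, -23.5, -24.2, 47], [1, 6.5, -26.5, -27.3, 53], [1, 7.5, -29.5, -30.4, 59], [1, 8.5, -32.5, -33.4, 66], [1, 9.6, -35, -36, 71]]]}}

```text
t: 1.3
eef_pos: [0.4384, 0.1167, 0.1653]
eef_rot: [0.049, 0.705, -0.048, 0.706]
contact_force: [0.7, 0.5, 0.3]
grip_width: 0.085
```

```bash
python3 -c "
from h import *
go((.448,.087,.04),-9.7)"
```

```text
t 1.3 pos [0.4384 0.1167 0.1653] jaw -7.9 xyz cm [12.53 -2.83  1.33] turn 1.8 F [0.7 0.5 0.3] w 0.085 tilt [-1.     0.002  0.002]
```

Call:
{"api": "drive_tool", "payload": {"deltas": [[[1, 0, 0, 0, 0], [1, 0, 0, 0, 0], [1, 0, 0, 0, 0], [1, 0, 0, 0, 0]]]}}

```text
t: 1.63
eef_pos: [0.4377, 0.1199, 0.1652]
eef_rot: [0.046, 0.705, -0.046, 0.706]
contact_force: [-0.5, -0.7, -0.5]
grip_width: 0.0854
```

```bash
python3 -c "
from h import *
go((.448,.087,.04),-9.7)"
```

```text
t 1.63 pos [0.4377 0.1199 0.1652] jaw -7.4 xyz cm [12.52 -3.14  1.44] turn 2.3 F [-0.5 -0.7 -0.5] w 0.0854 tilt [-1.     0.001  0.   ]
```

Call:
{"api": "drive_tool", "payload": {"deltas": [[[1, 1, -1.5, 0.7, 1], [1, 3, -3.14, 1.44, 2.3], [1, 5.5, -3.14, 1.44, 2.3], [1, 8, -3.14, 1.44, 2.3], [1, 10.5, -3.14, 1.44, 2.3], [1, 12, -3.14, 1.44, 2.3], [1, 12.5, -3.14, 1.44, 2.3], [1, 12.5, -3.14, 1.44, 2.3], [1, 12.5, -3.14, 1.44, 2.3]]]}}

```text
t: 2.38
eef_pos: [0.4484, 0.0858, 0.0403]
eef_rot: [0.061, 0.704, -0.061, 0.705]
contact_force: [0.3, -0.3, 0.4]
grip_width: 0.0854
```

```bash
python3 -c "
from h import *
go((.448,.087,.04),-9.7)
save(camera('side')['image'],'s2.png',(200,140,400,300),4)
save(camera('top')['image'],'t2.png',(230,200,390,320),4)"
```

```text
t 2.38 pos [0.4484 0.0858 0.0403] jaw -9.8 xyz cm [ 0.03  0.12 -0.06] turn -0.1 F [ 0.3 -0.3  0.4] w 0.0854 tilt [-1.     0.     0.001]
```

View pics/s2.png

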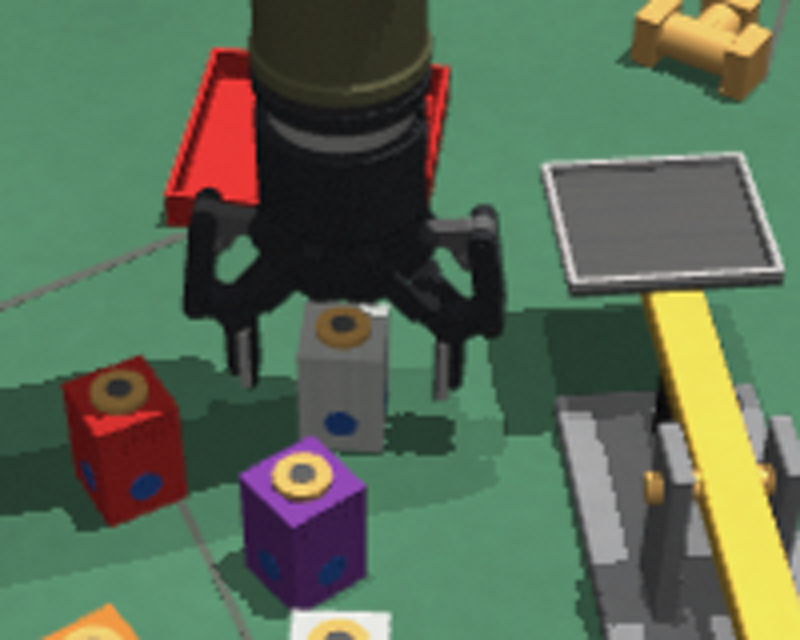

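View pics/t2.png

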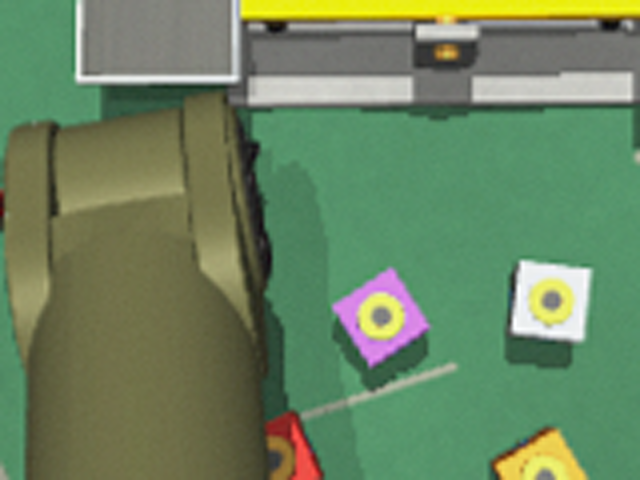

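The side view shows the block centred between the open fingers, which are at crop x≈245 and 448. Closing.

Call:
{"api": "drive_tool", "payload": {"deltas": [[[0, 0, 0, 0, 0], [0, 0, 0, 0, 0], [0, 0, 0, 0, 0], [0, 0, 0, 0, 0], [0, 0, 0, 0, 0], [0, 0, 0, 0, 0], [0, 0, 0, 0, 0], [0, 0, 0, 0, 0]]], "grip_force": 60}}

```text
t: 3.15
eef_pos: [0.4483, 0.0857, 0.0404]
eef_rot: [0.061, 0.704, -0.061, 0.705]
contact_force: [-1.7, -0.6, 5.7]
grip_width: 0.0392
```

Call:
{"api": "drive_tool", "payload": {"deltas": [[[0, -1, 0, 0, 0], [0, -3, 0, 0, 0], [0, -6, 0, 0, 0], [0, -9, 0, 0, 0], [0, -12, 0, 0, 0], [0, -14, 0, 0, 0], [0, -14, 0, 0, 0], [0, -14, 0, 0, 0]]]}}

```text
t: 3.82
eef_pos: [0.448, 0.0854, 0.1802]
eef_rot: [0.061, 0.704, -0.061, 0.705]
contact_force: [-0.8, -0.6, -3.7]
grip_width: 0.0393
```

```bash
python3 -c "
from h import *
go((.601,.1163,.18),1)
save(camera('side')['image'],'s3.png',(200,100,400,260),4)"
```

```text
t 3.82 pos [0.448  0.0854 0.1802] jaw -9.9 xyz cm [ 0.04  5.66 14.54] turn -10.9 F [-0.8 -0.6 -3.7] w 0.0393 tilt [-1.     0.001  0.001]
```

View pics/s3.png

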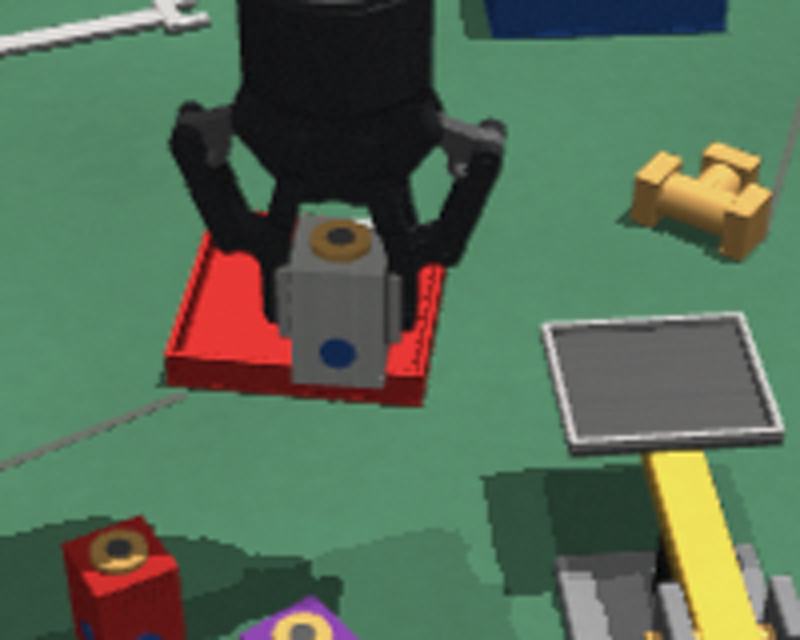

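Held upright. Moving over the left pan.

Call:
{"api": "drive_tool", "payload": {"deltas": [[[0, 0, 1, 2, -2], [0, 0, 2, 4.5, -4], [0, 0, 3, 7.5, -6], [0, 0, 4, 10.5, -8], [0, 0, 5, 13, -10], [0, 0, 5.66, 14.5, -10.9], [0, 0, 5.66, 14.5, -10.9], [0, 0, 5.66, 14.5, -10.9], [0, 0, 5.66, 14.5, -10.9], [0, 0, 5.66, 14.5, -10.9]]]}}

```text
t: 4.7
eef_pos: [0.5991, 0.1159, 0.1786]
eef_rot: [-0.006, 0.708, 0.006, 0.706]
contact_force: [-1.1, 0.3, -2.5]
grip_width: 0.0396
```

```bash
python3 -c "
from h import *
go((.601,.1163,.132),1)
"
```

```text
t 4.7 pos [0.5991 0.1159 0.1786] jaw 1.0 xyz cm [4.66 0.04 0.21] turn 0.0 F [-1.1  0.3 -2.5] w 0.0396 tilt [-1.    -0.001 -0.003]
```

Call:
{"api": "drive_tool", "payload": {"deltas": [[[0, 1.5, 0, 0.2, 0], [0, 3, 0, 0.2, 0], [0, 4, 0, 0.2, 0], [0, 4.6, 0, 0.2, 0], [0, 5, 0, 0.2, 0], [0, 5.4, 0, 0.2, 0], [0, 5.8, 0, 0.2, 0], [0, 5.8, 0, 0.2, 0], [0, 5.8, 0, 0.2, 0]]]}}

```text
t: 5.45
eef_pos: [0.6028, 0.1164, 0.122]
eef_rot: [-0.006, 0.707, 0.006, 0.707]
contact_force: [-0.2, -0.2, -2.8]
grip_width: 0.0391
```

```bash
python3 -c "
from h import *
go((.601,.1163,.118),1)
save(camera('side')['image'],'s4.png',(260,60,460,210),4)"
```

```text
t 5.45 pos [0.6028 0.1164 0.122 ] jaw 1.0 xyz cm [ 0.4  -0.01 -0.18] turn 0.0 F [-0.2 -0.2 -2.8] w 0.0391 tilt [-1.    -0.     0.001]
```

View pics/s4.png

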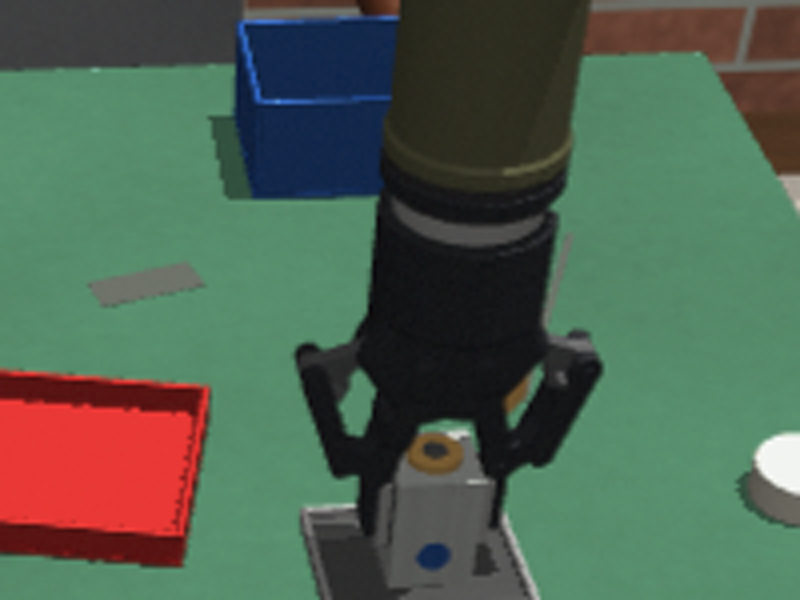

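```bash
python3 -c "
from h import *
save(camera('side')['image'],'s5.png',(320,150,460,350),3)"
```

```text
(no output)
```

View pics/s5.png

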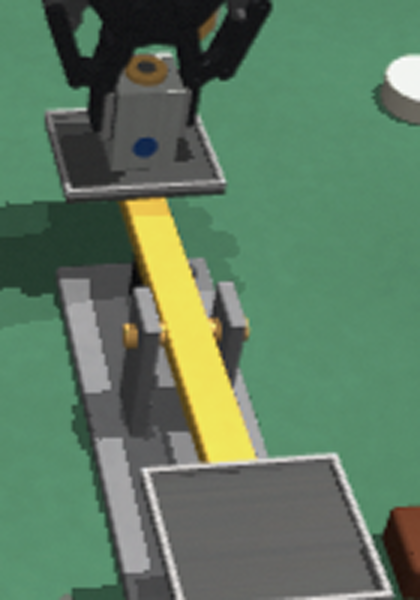

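Call:
{"api": "drive_tool", "payload": {"deltas": [[[0, 0.2, 0, -0.1, 0], [0, 0.4, 0, -0.1, 0], [0, 0.5, 0, -0.1, 0], [0, 0.5, 0, -0.1, 0], [0, 0.5, 0, -0.1, 0]]]}}

```text
t: 5.97
eef_pos: [0.6025, 0.1165, 0.1196]
eef_rot: [-0.006, 0.706, 0.007, 0.708]
contact_force: [-2.6, -0.2, 9.5]
grip_width: 0.0394
```

```bash
python3 -c "
from h import *
go((.601,.1163,.118),1)
save(camera('side')['image'],'s6.png',(320,150,460,350),3)"
```

```text
t 5.97 pos [0.6025 0.1165 0.1196] jaw 1.0 xyz cm [ 0.16 -0.01 -0.15] turn 0.0 F [-2.6 -0.2  9.5] w 0.0394 tilt [-1.     0.001  0.002]
```

View pics/s6.png

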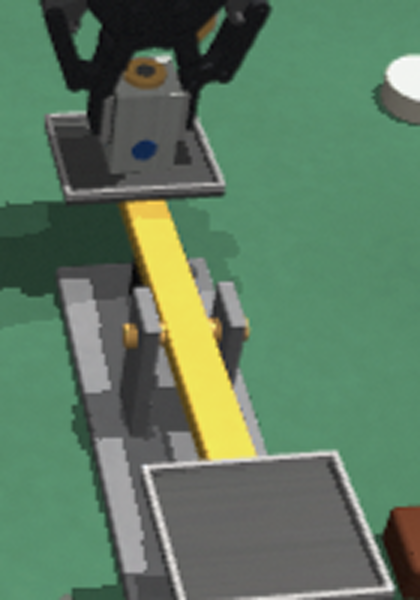

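At the stop (upward force 9.5 N). Release and retreat up.

Call:
{"api": "drive_tool", "payload": {"deltas": [[[0.5, 0, 0, 0, 0], [0.6, 0, 0, 0, 0], [0.7, 0, 0, 0, 0], [0.75, 0, 0, 0, 0], [0.75, 0, 0, 0, 0], [0.75, 0, 0, 0, 0]]]}}

```text
t: 6.52
eef_pos: [0.6014, 0.1164, 0.1167]
eef_rot: [-0.006, 0.707, 0.006, 0.707]
contact_force: [-0.1, -0.3, 0.8]
grip_width: 0.0642
```

Call:
{"api": "drive_tool", "payload": {"deltas": [[[0.75, -1, 0, 0, 0], [0.75, -3, 0, 0, 0], [0.75, -6, 0, 0, 0], [0.75, -9, 0, 0, 0], [0.8, -12, 0, 0, 0], [1, -12, 0, 0, 0], [1, -12, 0, 0, 0]]]}}

```text
t: 7.1
eef_pos: [0.6029, 0.1165, 0.24]
eef_rot: [-0.006, 0.705, 0.007, 0.709]
contact_force: [-0.3, -0.0, -0.6]
grip_width: 0.0854
```

```bash
python3 -c "
from h import *
go((.434,-.1037,.23),-6.5)
save(camera('side')['image'],'s7.png',(320,100,460,300),3)"
```

```text
t 7.1 pos [0.6029 0.1165 0.24  ] jaw 1.0 xyz cm [  0.88 -21.72 -17.28] turn 7.5 F [-0.3 -0.  -0.6] w 0.0854 tilt [-1.     0.002  0.005]
```

View pics/s7.png

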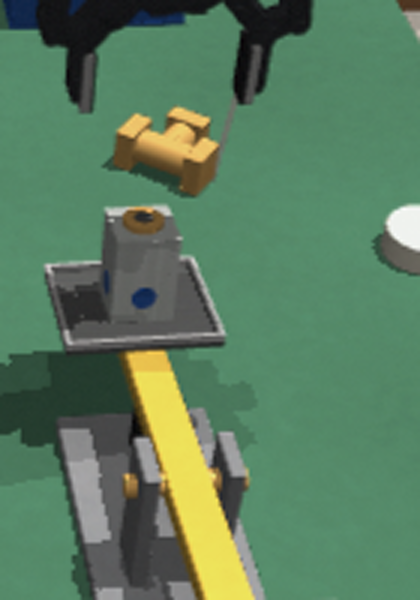

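Block A stands on the left pan. Now going to B.

Call:
{"api": "drive_tool", "payload": {"deltas": [[[1, 0, -2, -1.6, 1], [1, 0, -5, -4, 2], [1, 0.2, -8, -6.4, 3], [1, 0.4, -11, -8.8, 4], [1, 0.6, -14, -11.2, 5], [1, 0.8, -17, -13.5, 6], [1, 0.9, -20, -16, 7], [1, 0.9, -21.7, -17.3, 7.5], [1, 0.9, -21.7, -17.3, 7.5], [1, 0.9, -21.7, -17.3, 7.5], [1, 0.9, -21.7, -17.3, 7.5]]]}}

```text
t: 8.07
eef_pos: [0.4324, -0.1028, 0.2273]
eef_rot: [0.04, 0.706, -0.039, 0.706]
contact_force: [0.1, 1.4, 0.2]
grip_width: 0.0854
```

```bash
python3 -c "
from h import *
go((.434,-.1037,.04),-6.5)
save(camera('top')['image'],'t3.png',(230,160,390,280),4)"
```

```text
t 8.07 pos [ 0.4324 -0.1028  0.2273] jaw -6.4 xyz cm [18.73 -0.08  0.19] turn 0.1 F [0.1 1.4 0.2] w 0.0854 tilt [-1.     0.    -0.001]
```

View pics/t3.png

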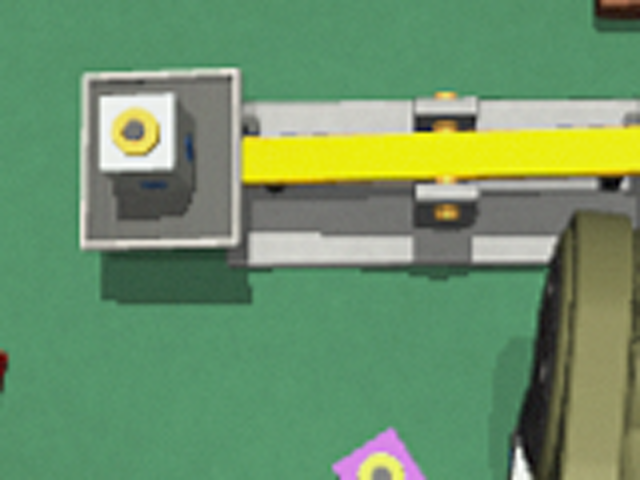

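Call:
{"api": "drive_tool", "payload": {"deltas": [[[1, 2, 0, 0.2, 0], [1, 5, -0.1, 0.2, 0], [1, 9, -0.1, 0.2, 0], [1, 13, -0.1, 0.2, 0], [1, 16, -0.1, 0.2, 0], [1, 18, -0.1, 0.2, 0], [1, 18.7, -0.1, 0.2, 0], [1, 18.7, -0.1, 0.2, 0], [1, 18.7, -0.1, 0.2, 0]]]}}

```text
t: 8.87
eef_pos: [0.4351, -0.1045, 0.0412]
eef_rot: [0.039, 0.706, -0.04, 0.706]
contact_force: [0.4, 0.1, -0.3]
grip_width: 0.0855
```

```bash
python3 -c "
from h import *
go((.434,-.1037,.04),-6.5)
t=camera('top');print(p2w(t,((135.5/4-.5)+230,(130.5/4-.5)+160),.142), [p2w(t,((u+.5)/4+229.5,(v+.5)/4+159.5),.083) for u,v in ((82,72),(240,68),(241,242),(81,248))])
save(camera('side')['image'],'s8.png',(200,200,400,350),4)"
```

```text
t 8.87 pos [ 0.4351 -0.1045  0.0412] jaw -6.4 xyz cm [ 0.12  0.07 -0.12] turn 0.1 F [ 0.4  0.1 -0.3] w 0.0855 tilt [-1.    -0.001  0.   ]
[0.60327243 0.12342998 0.142     ] [array([0.65039982, 0.16304476, 0.083     ]), array([0.65332659, 0.07351735, 0.083     ]), array([0.55362649, 0.071018  , 0.083     ]), array([0.54946879, 0.1605687 , 0.083     ])]
```

View pics/s8.png

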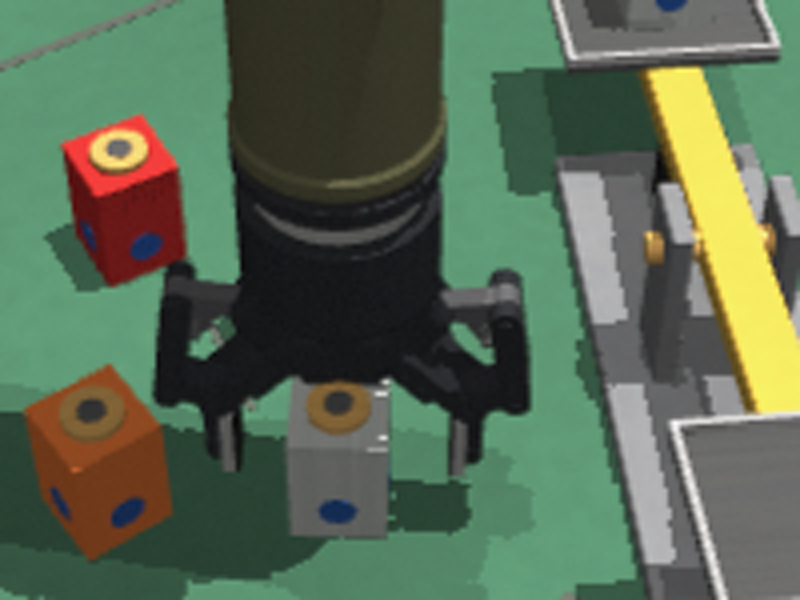

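Call:
{"api": "drive_tool", "payload": {"deltas": [[[0, 0, 0.1, 0, 0], [0, 0, 0.1, 0, 0], [0, 0, 0.1, 0, 0], [0, 0, 0.1, 0, 0], [0, 0, 0.1, 0, 0], [0, 0, 0.1, 0, 0], [0, 0, 0.1, 0, 0], [0, 0, 0.1, 0, 0]]]}}

```text
t: 9.63
eef_pos: [0.435, -0.1039, 0.0415]
eef_rot: [0.04, 0.706, -0.04, 0.706]
contact_force: [-1.6, 0.0, 5.9]
grip_width: 0.0395
```

Call:
{"api": "drive_tool", "payload": {"deltas": [[[0, -1, 0, 0, 0], [0, -3, 0, 0, 0], [0, -6, 0, 0, 0], [0, -9, 0, 0, 0], [0, -12, 0, 0, 0], [0, -15, 0, 0, 0], [0, -16, 0, 0, 0], [0, -16, 0, 0, 0], [0, -16, 0, 0, 0]]]}}

```text
t: 10.38
eef_pos: [0.434, -0.1038, 0.2004]
eef_rot: [0.04, 0.706, -0.04, 0.706]
contact_force: [-0.4, -0.1, -1.7]
grip_width: 0.0394
```

```bash
python3 -c "
from h import *
go((.606,-.203,.2),1)
s=camera('side');save(s['image'],'s9.png',(260,120,460,390),2.2)"
```

```text
t 10.38 pos [ 0.434  -0.1038  0.2004] jaw -6.5 xyz cm [ 0.03 -7.92 18.21] turn -7.5 F [-0.4 -0.1 -1.7] w 0.0394 tilt [-1.  0. -0.]
```

View pics/s9.png

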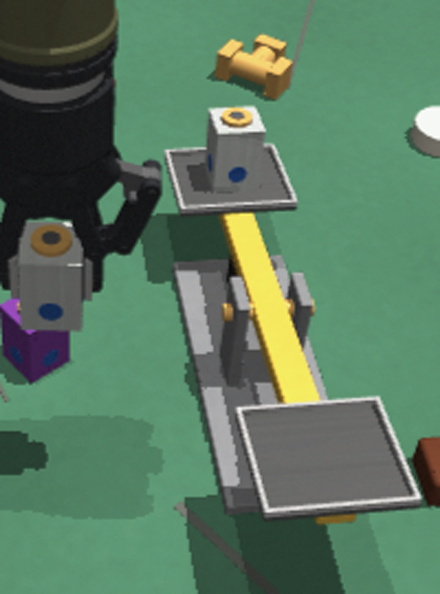

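Call:
{"api": "drive_tool", "payload": {"deltas": [[[0, 0, -1, 2, -2], [0, 0, -2.2, 5, -4], [0, 0, -3.5, 8, -6], [0, 0, -4.8, 11, -7.5], [0, 0, -6.1, 14, -7.5], [0, 0, -7.4, 17, -7.5], [0, 0, -7.9, 18.2, -7.5], [0, 0, -7.9, 18.2, -7.5], [0, 0, -7.9, 18.2, -7.5], [0, 0, -7.9, 18.2, -7.5]]]}}

```text
t: 11.27
eef_pos: [0.6047, -0.2025, 0.199]
eef_rot: [-0.006, 0.708, 0.006, 0.706]
contact_force: [0.2, -0.4, -1.3]
grip_width: 0.0396
```

```bash
python3 -c "
from h import *
go((.606,-.203,.145),1)
s=camera('side');save(s['image'],'s10.png',(300,200,480,390),3);t=camera('top');save(t['image'],'t10.png',(240,150,440,250),4)"
```

```text
t 11.27 pos [ 0.6047 -0.2025  0.199 ] jaw 1.0 xyz cm [ 5.4  -0.06  0.15] turn 0.0 F [ 0.2 -0.4 -1.3] w 0.0396 tilt [-1.     0.001 -0.004]
```

View pics/s10.png

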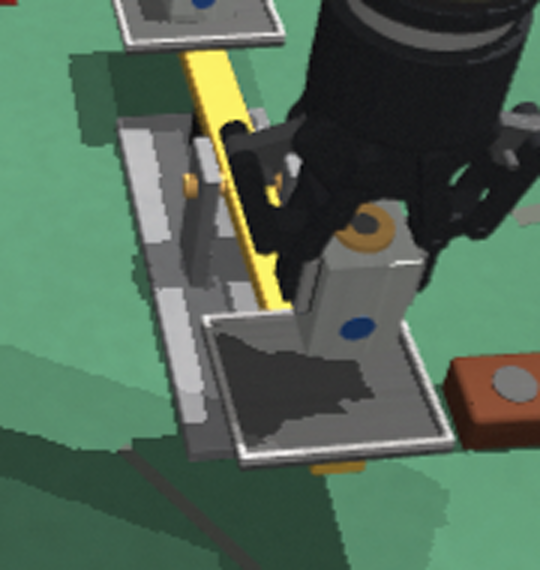

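Call:
{"api": "drive_tool", "payload": {"deltas": [[[0, 1.5, 0, 0.1, 0], [0, 3, 0, 0.1, 0], [0, 4, 0, 0.1, 0], [0, 4.5, 0, 0.1, 0], [0, 4.8, 0, 0.1, 0], [0, 5.1, 0, 0.1, 0], [0, 5.1, 0, 0.1, 0], [0, 5.1, 0, 0.1, 0]]]}}

```text
t: 12.03
eef_pos: [0.6076, -0.203, 0.1505]
eef_rot: [-0.006, 0.707, 0.006, 0.707]
contact_force: [0.5, 0.2, -0.9]
grip_width: 0.0392
```

```bash
python3 -c "
from h import *
go((.606,-.203,.145),1)
s=camera('side');save(s['image'],'s11.png',(300,140,480,390),2.3)"
```

```text
t 12.03 pos [ 0.6076 -0.203   0.1505] jaw 1.0 xyz cm [ 0.54  0.01 -0.16] turn 0.0 F [ 0.5  0.2 -0.9] w 0.0392 tilt [-1.    -0.     0.001]
```

View pics/s11.png

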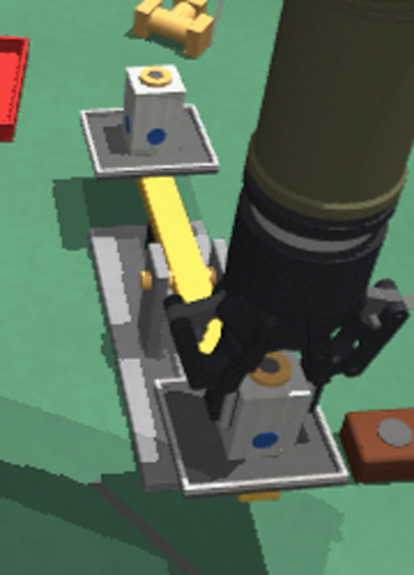

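Call:
{"api": "drive_tool", "payload": {"deltas": [[[0, 0.2, 0, -0.1, 0], [0, 0.4, 0, -0.1, 0], [0, 0.4, 0, -0.1, 0], [0, 0.4, 0, -0.1, 0], [0, 0.4, 0, -0.1, 0]]]}}

```text
t: 12.5
eef_pos: [0.6068, -0.2032, 0.1464]
eef_rot: [-0.006, 0.707, 0.006, 0.708]
contact_force: [1.2, -0.6, 2.1]
grip_width: 0.0395
```

Contact: the force went from −1.7 to +2.1 N. Release and retreat up.

Call:
{"api": "drive_tool", "payload": {"deltas": [[[0.5, 0, 0, 0, 0], [0.6, 0, 0, 0, 0], [0.7, 0, 0, 0, 0], [0.75, 0, 0, 0, 0], [0.75, 0, 0, 0, 0], [0.75, 0, 0, 0, 0]]]}}

```text
t: 13.0
eef_pos: [0.6062, -0.2029, 0.1457]
eef_rot: [-0.006, 0.707, 0.006, 0.707]
contact_force: [0.3, -0.2, -1.0]
grip_width: 0.0638
```

Call:
{"api": "drive_tool", "payload": {"deltas": [[[0.75, -1, 0, 0, 0], [0.75, -3, 0, 0, 0], [0.75, -6, 0, 0, 0], [0.75, -9, 0, 0, 0], [0.8, -11, 0, 0, 0], [1, -11, 0, 0, 0], [1, -11, 0, 0, 0], [1, -11, 0, 0, 0], [1, -11, 0, 0, 0], [1, -11, 0, 0, 0]]]}}

```text
t: 13.83
eef_pos: [0.6058, -0.2026, 0.2546]
eef_rot: [-0.006, 0.708, 0.007, 0.706]
contact_force: [-0.2, 0.3, 0.4]
grip_width: 0.0854
```

Call:
{"api": "drive_tool", "payload": {"deltas": [[[1, 0, 3, -3, 0], [1, 0, 6, -6, 0], [1, 0, 9, -9, 0], [1, 0, 12, -12, 0], [1, 0, 15, -14, 0], [1, 0, 16, -14, 0], [1, 0, 16, -14, 0], [1, 0, 16, -14, 0], [1, 0, 16, -14, 0], [1, 0, 16, -14, 0], [1, 0, 16, -14, 0], [1, 0, 16, -14, 0]]]}}

```text
t: 14.83
eef_pos: [0.4638, -0.0466, 0.2556]
eef_rot: [-0.006, 0.707, 0.005, 0.707]
contact_force: [-0.4, -0.0, 0.6]
grip_width: 0.0853
```

```bash
python3 -c "
from h import *
go((.6,.1163,.23),1)
s=camera('side');save(s['image'],'s12.png',(240,120,480,390),2.2);t=camera('top');save(t['image'],'t12.png',(240,150,440,250),4)"
```

```text
t 14.83 pos [ 0.4638 -0.0466  0.2556] jaw 0.9 xyz cm [ 2.54 16.07 13.88] turn -0.1 F [-0.4 -0.   0.6] w 0.0853 tilt [-1.    -0.001 -0.001]
```

View pics/s12.png

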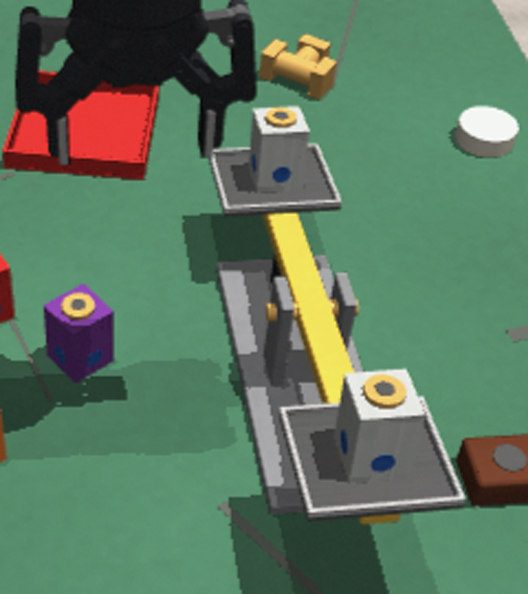

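View pics/t12.png

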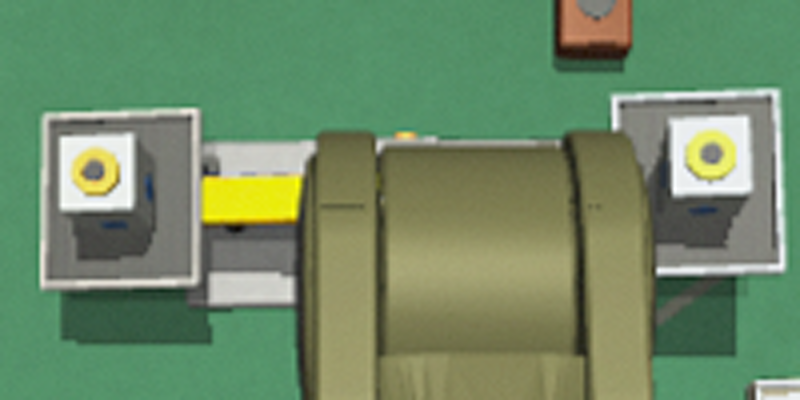

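```bash
python3 -c "
from h import *
t=camera('top');s=camera('side')
T=lambda u,v:((u+.5)/4+239.5,(v+.5)/4+149.5)
S=lambda u,v:((u+.5)/2.2+239.5,(v+.5)/2.2+119.5)
for n,a,b in [('L lowx inner',(199,284),(226,212)),('L highx inner',(199,111),(340,206)),('L lowx outer',(42,289),(211,152)),('R lowx outer',(783,270),(311,513)),('R hix outer',(779,92),(465,497)),('A plug',(95,170),(281,117)),('B plug',(710,153),(385,390))]:
  print(n,tri([t,s],[T(*a),S(*b)]).round(4))
"
```

```text
L lowx inner [0.5516 0.0723 0.0818]
L highx inner [0.6505 0.0744 0.0805]
L lowx outer [0.5502 0.1614 0.0751]
R lowx outer [ 0.5568 -0.2456  0.1137]
R hix outer [ 0.6542 -0.2443  0.1175]
A plug [0.6023 0.1239 0.1392]
B plug [ 0.6069 -0.1963  0.1685]
```

Beam settled left side down (left pan ≈0.08 m, right ≈0.115 m), so block A is the heavier. Going to pick it.

Call:
{"api": "drive_tool", "payload": {"deltas": [[[1, 0, 2, 1.7, 0], [1, 0, 4.5, 3.9, 0], [1, 0, 7, 6, 0], [1, 0, 9.5, 8.2, 0], [1, 0, 12, 10.4, 0], [1, 0, 14.5, 12.5, 0], [1, 0, 16.4, 13.9, 0], [1, 0, 16.4, 13.9, 0], [1, 0, 16.4, 13.9, 0], [1, 0, 16.4, 13.9, 0], [1, 0, 16.4, 13.9, 0]]]}}

```text
t: 15.95
eef_pos: [0.5992, 0.1193, 0.2561]
eef_rot: [-0.006, 0.707, 0.006, 0.707]
contact_force: [-0.2, -0.7, -0.6]
grip_width: 0.0853
```

```bash
python3 -c "
from h import *
go((.602,.1205,.118),1)
"
```

```text
t 15.95 pos [0.5992 0.1193 0.2561] jaw 0.9 xyz cm [13.81  0.12  0.28] turn -0.1 F [-0.2 -0.7 -0.6] w 0.0853 tilt [-1. -0. -0.]
```

Call:
{"api": "drive_tool", "payload": {"deltas": [[[1, 1.5, 0.1, 0.3, 0], [1, 4, 0.1, 0.3, 0], [1, 7, 0.1, 0.3, 0], [1, 10, 0.1, 0.3, 0], [1, 12, 0.1, 0.3, 0], [1, 13.2, 0.1, 0.3, 0], [1, 13.6, 0.1, 0.3, 0], [1, 13.6, 0.1, 0.3, 0], [1, 13.6, 0.1, 0.3, 0]]]}}

```text
t: 16.7
eef_pos: [0.6034, 0.1218, 0.1214]
eef_rot: [-0.006, 0.706, 0.006, 0.708]
contact_force: [0.1, -0.0, 0.2]
grip_width: 0.0858
```

```bash
python3 -c "
from h import *
go((.602,.1205,.118),1)
s=camera('side');save(s['image'],'s13.png',(300,60,480,390),1.8)
"
```

```text
t 16.7 pos [0.6034 0.1218 0.1214] jaw 1.0 xyz cm [ 0.34 -0.13 -0.15] turn -0.0 F [ 0.1 -0.   0.2] w 0.0858 tilt [-1.     0.001  0.002]
```

View pics/s13.png

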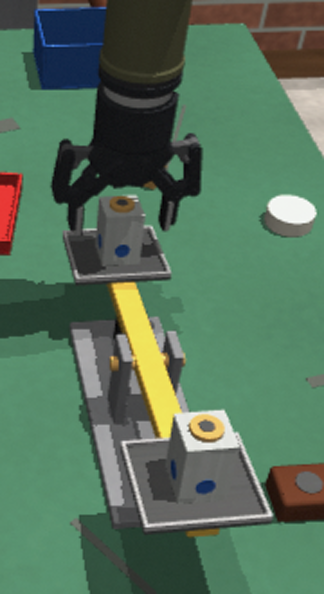

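Call:
{"api": "drive_tool", "payload": {"deltas": [[[0, 0, 0, -0.1, 0], [0, 0, 0, -0.1, 0], [0, 0, 0, -0.1, 0], [0, 0, 0, -0.1, 0], [0, 0, 0, -0.1, 0], [0, 0, 0, -0.1, 0], [0, 0, 0, -0.1, 0], [0, 0, 0, -0.1, 0]]]}}

```text
t: 17.42
eef_pos: [0.602, 0.1222, 0.1206]
eef_rot: [-0.006, 0.707, 0.007, 0.708]
contact_force: [-0.6, 0.2, 5.6]
grip_width: 0.0395
```

Call:
{"api": "drive_tool", "payload": {"deltas": [[[0, -0.3, 0, 0, 0], [0, -0.6, 0, 0, 0], [0, -0.9, 0, 0, 0], [0, -1.2, 0, 0, 0], [0, -1.5, 0, 0, 0], [0, -1.8, 0, 0, 0], [0, -2.1, 0, 0, 0], [0, -2.5, 0, 0, 0], [0, -3, 0, 0, 0], [0, -4, 0, 0, 0], [0, -5, 0, 0, 0], [0, -7, 0, 0, 0]]]}}

```text
t: 18.42
eef_pos: [0.6004, 0.1219, 0.1893]
eef_rot: [-0.007, 0.708, 0.006, 0.706]
contact_force: [-0.1, 0.0, -3.4]
grip_width: 0.0397
```

Call:
{"api": "drive_tool", "payload": {"deltas": [[[0, -2, 0, 0, 0], [0, -4, 0, 0, 0], [0, -4, 0, 0, 0], [0, -4, 0, 0, 0]]]}}

```text
t: 18.75
eef_pos: [0.6024, 0.1221, 0.2316]
eef_rot: [-0.006, 0.706, 0.007, 0.708]
contact_force: [0.5, -0.9, -4.1]
grip_width: 0.0395
```

```bash
python3 -c "
from h import *
go((.45,-.09,.23),2)
s=camera('side');save(s['image'],'s14.png',(300,60,480,390),1.8)
"
```

```text
t 18.75 pos [0.6024 0.1221 0.2316] jaw 1.0 xyz cm [  0.08 -20.93 -15.62] turn -1.0 F [ 0.5 -0.9 -4.1] w 0.0395 tilt [-1.     0.001  0.003]
```

View pics/s14.png

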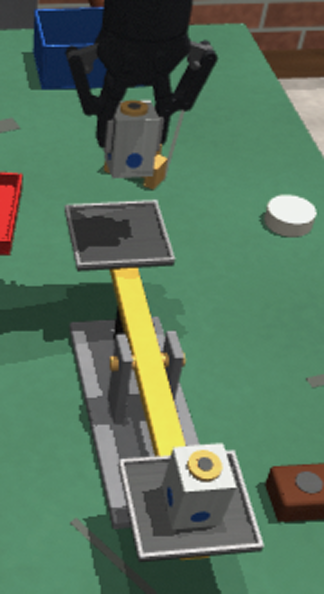

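A is held and B stands on the right pan, now lowered. Carrying A to the white tray.

Call:
{"api": "drive_tool", "payload": {"deltas": [[[0, 0, -1.5, -1.1, 0], [0, 0, -3.5, -2.7, 0], [0, 0, -6, -4.5, 0], [0, 0, -9, -6.7, 0], [0, 0, -12, -9, 0], [0, 0, -15, -11.2, 0], [0, 0, -18, -13.4, 0], [0, 0, -21, -15, 0], [0, 0, -24, -15.4, 0], [0, 0, -27, -15.8, -1], [0, 0, -30, -16.2, -2], [0, 0, -33, -16.5, -2]]]}}

```text
t: 19.8
eef_pos: [0.4409, -0.2119, 0.2286]
eef_rot: [-0.018, 0.707, 0.019, 0.706]
contact_force: [0.9, 0.4, -4.7]
grip_width: 0.0394
```

Call:
{"api": "drive_tool", "payload": {"deltas": [[[0, 0, -3, 0, 0], [0, 0, -6, 0, 0], [0, 0, -8, 0, 0], [0, 0, -9, 0, 0], [0, 0, -9, 0, 0], [0, 0, -9, 0, 0], [0, 0, -9, 0, 0]]]}}

```text
t: 20.38
eef_pos: [0.447, -0.2993, 0.2288]
eef_rot: [-0.018, 0.707, 0.02, 0.706]
contact_force: [1.0, 0.4, -3.8]
grip_width: 0.0394
```

```bash
python3 -c "
from h import *
go((.4406,-.325,.047),3)
s=camera('side');save(s['image'],'s15.png',(200,240,480,480),2.5)
"
```

```text
t 20.38 pos [ 0.447  -0.2993  0.2288] jaw 3.1 xyz cm [18.18 -2.56 -0.75] turn 0.1 F [ 1.   0.4 -3.8] w 0.0394 tilt [-1.     0.002 -0.002]
```

View pics/s15.png

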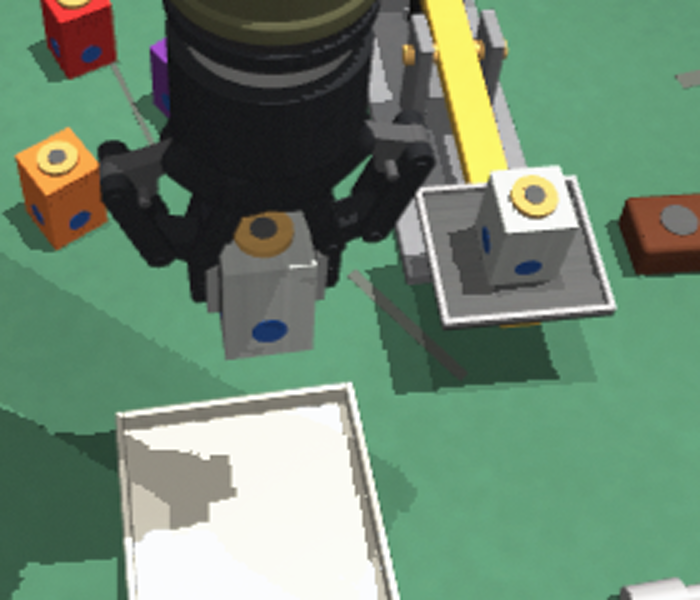

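Call:
{"api": "drive_tool", "payload": {"deltas": [[[0, 1, -1.3, -0.4, 0], [0, 3, -2.6, -0.75, 0], [0, 6, -2.6, -0.75, 0], [0, 9, -2.6, -0.75, 0], [0, 12, -2.6, -0.75, 0], [0, 14, -2.6, -0.75, 0], [0, 15, -2.6, -0.75, 0], [0, 16, -2.6, -0.75, 0], [0, 16.6, -2.6, -0.75, 0], [0, 16.6, -2.6, -0.75, 0], [0, 16.6, -2.6, -0.75, 0]]]}}

```text
t: 21.35
eef_pos: [0.4418, -0.3273, 0.0647]
eef_rot: [-0.019, 0.706, 0.019, 0.707]
contact_force: [0.3, 0.0, -3.4]
grip_width: 0.0398
```

```bash
python3 -c "
from h import *
go((.4406,-.325,.047),3)
s=camera('side');save(s['image'],'s16.png',(200,280,480,480),2.8)
"
```

```text
t 21.35 pos [ 0.4418 -0.3273  0.0647] jaw 3.0 xyz cm [ 1.77  0.24 -0.11] turn 0.0 F [ 0.3  0.  -3.4] w 0.0398 tilt [-1.    -0.001  0.001]
```

View pics/s16.png

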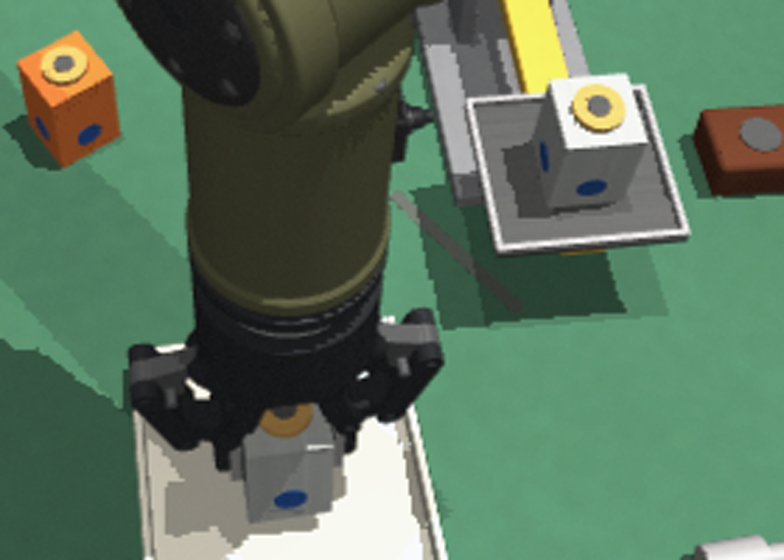

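Call:
{"api": "drive_tool", "payload": {"deltas": [[[0, 0.4, 0.2, 0, 0], [0, 0.8, 0.2, 0, 0], [0, 1.2, 0.2, 0, 0], [0, 1.5, 0.2, 0, 0], [0, 1.7, 0.2, 0, 0], [0, 1.7, 0.2, 0, 0], [0, 1.7, 0.2, 0, 0], [0, 1.7, 0.2, 0, 0]]]}}

```text
t: 22.07
eef_pos: [0.4411, -0.3251, 0.0486]
eef_rot: [-0.018, 0.707, 0.019, 0.707]
contact_force: [-4.1, 3.3, 13.0]
grip_width: 0.0397
```

Call:
{"api": "drive_tool", "payload": {"deltas": [[[0.5, 0, 0, 0, 0], [0.6, 0, 0, 0, 0], [0.7, 0, 0, 0, 0], [0.75, 0, 0, 0, 0], [0.75, 0, 0, 0, 0], [0.75, 0, 0, 0, 0]]]}}

```text
t: 22.57
eef_pos: [0.441, -0.3251, 0.0467]
eef_rot: [-0.019, 0.707, 0.019, 0.707]
contact_force: [-0.8, -0.6, 0.2]
grip_width: 0.0643
```

Call:
{"api": "drive_tool", "payload": {"deltas": [[[0.75, -1, 0, 0, 0], [0.75, -3, 0, 0, 0], [0.75, -6, 0, 0, 0], [0.75, -9, 0, 0, 0], [0.75, -12, 0, 0, 0], [0.75, -15, 0, 0, 0], [0.75, -18, 0, 0, 0], [0.75, -18, 0, 0, 0], [0.75, -18, 0, 0, 0]]]}}

```text
t: 23.32
eef_pos: [0.4418, -0.3259, 0.2292]
eef_rot: [-0.019, 0.705, 0.018, 0.708]
contact_force: [-0.1, 0.5, -1.0]
grip_width: 0.0639
```

Call:
{"api": "drive_tool", "payload": {"deltas": [[[0.75, 0, 3, 0, 0], [0.75, 0, 6, 0, 0], [0.75, 0, 9, 0, 0], [0.75, 0, 12, 0, 0], [0.75, 0, 15, 0, 0], [0.75, 0, 18, 0, 0], [0.75, 0, 21, 0, 0], [0.75, 0, 24, 0, 0], [0.75, 0, 27, 0, 0], [0.75, 0, 28, 0, 0], [0.75, 0, 28, 0, 0], [0.75, 0, 28, 0, 0]]]}}

```text
t: 24.32
eef_pos: [0.4258, -0.0461, 0.2262]
eef_rot: [-0.019, 0.707, 0.019, 0.706]
contact_force: [0.4, -1.1, 0.2]
grip_width: 0.0643
```

```bash
python3 -c "
from h import *
go((.4406,-.325,.047),3)
s=camera('side');save(s['image'],'s17.png',None,1.2);t=camera('top');save(t['image'],'t17.png',None,1.2)
"
```

```text
t 24.32 pos [ 0.4258 -0.0461  0.2262] jaw 3.1 xyz cm [ 1.794e+01 -2.791e+01  2.000e-02] turn 0.1 F [ 0.4 -1.1  0.2] w 0.0643 tilt [-1.    -0.001 -0.001]
```

View pics/s17.png

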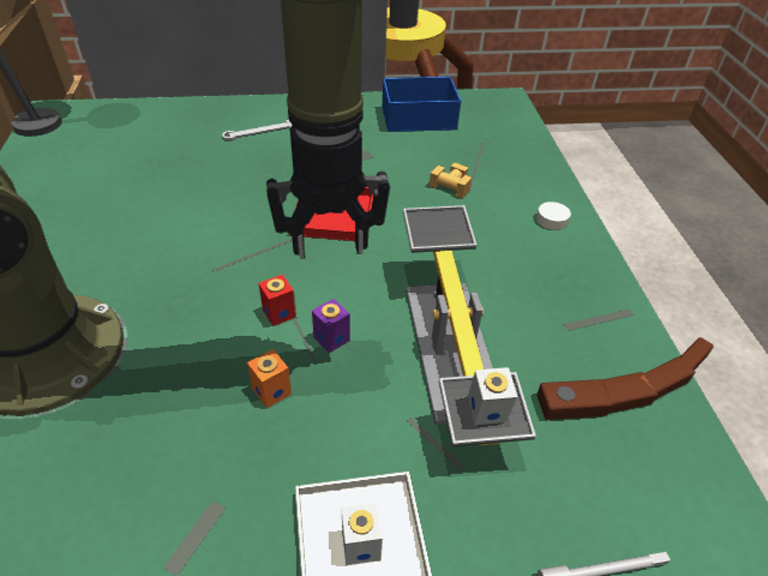

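View pics/t17.png

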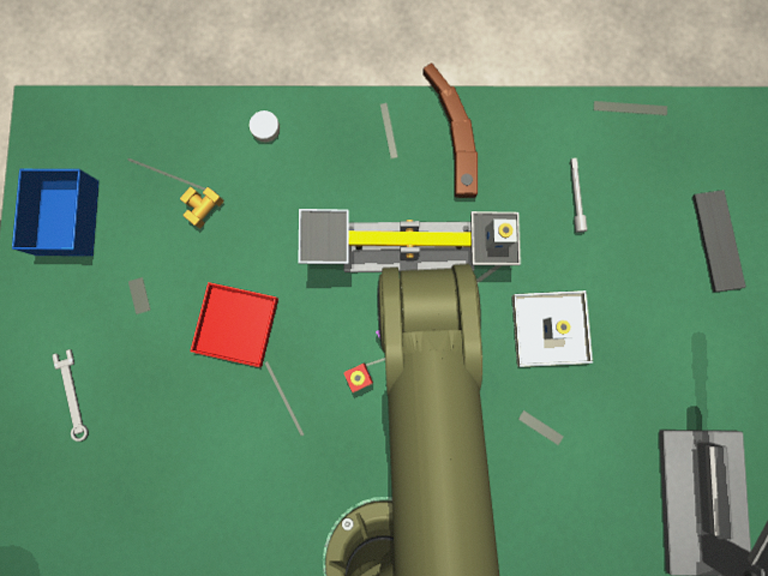

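The pictures show A upright in the white tray (side 361,530; top 563,327). B stands on the right pan (side 495,395), and the arm touches nothing. Handing in.

```bash
python3 -c "
from rig import close_job
print(close_job())"
```

```text
the job is handed in; nothing more can be done
None
```

I weighed the two grey blocks on the balance, and the heavier one now stands upright in the white tray. The other is still on its pan. The job was handed in at about 24 s of the 66 s allowed.

- **Weighing:** I stood the left-hand block (A) on the left pan and the right-hand block (B) on the right pan, let go and let the beam settle. It settled left side down: the left pan's rim was at about 0.08 m and the right's at about 0.115 m. The wrist force agreed, at roughly 4 N holding A and 1.7 N holding B.
- **Last checks:** The final side and top pictures show A upright near the middle of the white tray and B standing on the right pan, now the lower one. The decoys I could see had not moved, and the arm was clear of everything. The arm hid the purple and orange blocks in the top view, but both show standing in the side view.
- **Forces:** The highest wrist force I saw was about 14 N, while pressing A down flat in the tray. No check failed or disagreed.

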